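# Stand a window panel in the sprung channel of a model plinth

## Task

Take the wooden window panel that leans in the easel and stand it upright, the same way up, in the sprung channel of the model plinth. Press it fully home on the channel's floor, slid along so far against the end stop that its side edge keeps the stop's sprung plunger pushed right in. Leave the other things on the table where they are.

Things in the scene. Friction and masses are not known exactly. Their poses are not given: they have to be found in the camera images.
- panel: Plain wooden model facade panel, 110 wide (its y), 150 tall (its z), 10 thick (its x), about 80 to 170 g, two window openings from 45 to 100 mm above the lower edge (top 50 mm solid), same front and back. Origin: middle of its lower edge. Starts leaning 0.45 rad from upright in the easel, top towards the easel's -x.
- easel: Fixed plywood easel, foot 130 x 130 mm, about 95 high. Origin: table level, z up. A groove along its y, 30 mm towards +x and 22 mm up, holds the panel's lower edge; a 90 mm wide backrest on the panel's underside (-x side) carries its lowest 80 mm, a 12 mm lip is on the other side. The panel's top 70 mm sticks out free.
- plinth: Fixed plywood plank, 110 (x) by 220 (y) by 18 mm, with an upright channel along its y. Origin: on the table, under the fence face at mid-length, z up. Fence: fixed aluminium wall on the channel's +x side, 190 long, 16 thick, 40 high above the plank. The sprung jaw is on the -x side. When home the panel's back lies flat on the fence.
- jaw (a joint): Opening of the sprung jaw, m, 0 to 0.008: dark steel bar 190 long facing the fence, top 38 mm above the channel's floor. Shut it is 7 mm from the fence up to 16 mm height, flaring to a 15 mm wide mouth at its top. The panel pushes it back 3 mm (2.5 N shut, 4 N then); pressing the panel down past it takes about 10 to 20 N.
- channel (a point): Point on the channel's floor (18 mm above the table), on the fence face, at mid-length. Axes as the plinth: x from jaw to fence, y along the channel, z up. The home panel's origin is at x = -5 mm, z = 0.
- plunger (a joint): How far the end stop's plunger is pushed in, m, 0 (out) to 0.006 (flush, about 2 N). Steel stop, clamped across the channel; its face looks to the plinth's -y and is set anywhere from 30 to 70 mm from mid-length towards +y. Tongue 2 to 46 mm above the channel's floor, 34 x 28 mm bridge 42 to 60 mm, knob to 72 mm; the round 11 mm plunger sticks out 6 mm at 51 mm.
- low_panel: Bystander: plain wooden slab without windows, 80 x 100 x 10 mm, lying flat. Origin: centre of underside.
- glue_stick: Bystander: white glue stick standing up, 28 mm across, 95 tall. Origin: centre of underside.
- spool: Bystander: grey filament spool lying flat, 100 mm across, 60 tall. Origin: centre of underside.
- pen_cup: Bystander: white ceramic cup, 80 mm across, 90 tall. Origin: centre of underside.
- tape_block: Bystander: black tape dispenser, 60 x 100 mm, about 73 tall. Origin: centre of underside.
Not all that is in view belongs to the job. What is shaped like the panel but green is not meant.

How it is judged:
By the outcome, as a careful person would: the job done as asked, in the order asked, and still so for the second after the job is handed in, with the robot touching nothing.
It also fails if it takes over 42 s, if anything falls off the work surface, if the arm or the gripper's body presses on something with over 40 N, if the wrist force passes 120 N, or if a joint passes its speed limit or range.

## Robot

A 6-joint arm with a two-finger parallel gripper is mounted at the origin on the work surface. World frame = base frame: x ahead of the robot, y to its left, z up, the work surface at z = 0. Lengths are in m, angles in rad, forces in N, time in s.
With the tool pointing down it reaches from about 0.35 to 1 m from the base axis. Payload 7.1 kg.
Tool frame: the origin (TCP) lies at the very end of the fingers, on their centre line; the grasp point (between the pads) lies 19 mm behind it; z points along the fingers, y is the line along which they close (so a half turn about z gives the same grasp; the last joint's range is limited). The gripper opens to 85 mm and grips with 20 to 120 N. Pads are 22 mm wide; open, the fingers measure 114 mm over their backs; the gripper's body (76 mm by 85 mm) begins 54 mm behind the grasp point. The pads swing forward as they close: fully open they stand 13 mm farther back than shut.
Start: joints at [-1.31, 0.423, 1.63, -0, 1.089, -0.019], TCP at [0.173, -0.601, 0.231] pointing down, gripper open.
Joint ranges: [-3, 3], [-0.9, 2.11], [0.09, 2.58], [-1.31, 4.45], [0.11, 2.69], [-2.54, 2.54]. Speed limits (rad/s): [2.39, 2.39, 3.01, 3.14, 3.14, 3.14].

## Interface

Orientations are given as a 3x3 rotation matrix whose columns are the frame's x, y, z axes.
In Python, from bench import readout, camera, workorder gives the robot as it stands.
- The arm moves only by the tool step_arm, never from a script. Its argument "moves" is a list of rows, each an object of numbers: "tx", "ty", "tz": the shift along the tool's x, y, z as a fraction of full scale; "rx", "ry", "rz": the turn, a rotation vector about the tool's x, y, z as a fraction of full scale; "hand": the closure, from -1 (fully open) to 1 (shut). In form: [{"tx": .., "ty": .., "tz": .., "rx": .., "ry": .., "rz": .., "hand": ..}, ...]. A call has 1 to 5 rows; each row shifts and turns the commanded pose from where the row before left it, along the tool's axes as they then stand; what a row does not reach is not made up. Full scale, the value 1, is 0.2 m for a shift and 120 degrees for a turn. A row lasts 1/8 s, in which the tool goes at most 62.5 mm and 10.7 degrees, less where a joint would pass 70% of its speed; a pose out of reach is approached as far as the arm can. A call with a number of a shift or a turn outside -1 to 1 is refused whole. A call with a gripper value outside its range is refused whole. The fingers move at their own pace and stop on an object; "newtons" is the grip in N (left out, the last holds). Time passes only in rows, so rows that do not move let the fingers close. It gives the time, the measured TCP pose, the force, the opening and the grip force at its end, in the units of the state.
- readout.get_state(): the state, without advancing time (a new reading comes with each control period).
- camera(name): name is "scene" or "side" or "wrist"; returns a dict with "image" (480x640x3 uint8, blue, green, red), "depth" (480x640 float32, m along the optical axis (not along the pixel's ray), 0 where there is no reading), "mtx" (3x3 intrinsics, pixels), "R" (3x3) and "t" (3): a world point X has camera coordinates R X + t. Camera axes: x right, y down, z forward; pixel columns grow to the right and rows downward; lengths in m; the calibration is good to about 2 mm. A picture is of the moment at which its call begins.
- workorder.close_job(): hands the job in; it is judged then, once.
The state is a dict: "time": time; "joint_positions": joint angles; "joint_vel": joint speeds; "joint_torque": joint torques, N m; "tcp_pos": TCP position; "tcp_rot": TCP orientation; "force": force on the tool from outside, world axes, zero at the start; "wrist_torque": the same for the moment, N m; "grip_width": finger opening in m; "grasp_force": force on a finger pad.
Only numpy, scipy, OpenCV 4.12 (cv2) and the standard library are available. Lean on these libraries where they do the work, as an engineer would, in place of code of your own. Each camera call takes 0.05 s, during which the arm holds its last target. There are 200 camera calls.

## Working session

There is one attempt and no reset: what is moved stays moved. The work goes in short steps, Python scripts to look and compute and a tool call to move; the robot and the scene stay as the last step left them, time stands still between calls to the robot, and variables do not carry over. Pictures are saved under pics/ and viewed, at most 10 in all, crops included, and the job is handed in when it is done.

Besides the shell and the picture viewer there is one more tool, called after "Request:" by a JSON object that holds its "op" and its "data". step_arm: Moves the arm, as the interface text tells. Shift numbers are shares of 0.2 m and turn numbers shares of 120 degrees, none past 1 either way. Its arguments: {"type":"object","properties":{"moves":{"type":"array"},"newtons":{"type":"number"}},"required":["moves"]}

```bash
mkdir -p pics; cat > h.py <<'E'
import numpy as np, cv2
from bench import readout, camera, workorder
def world(c,u,v,d=None):
    K,R,t=c["mtx"],c["R"],c["t"]
    d=c["depth"][v,u] if d is None else d
    p=np.stack([(np.asarray(u)-K[0,2])/K[0,0]*d,(np.asarray(v)-K[1,2])/K[1,1]*d,d],-1)
    return (p-t)@R
def ray_plane(c,u,v,z):
    K,R,t=c["mtx"],c["R"],c["t"]
    o=-R.T@t; r=R.T@np.array([(u-K[0,2])/K[0,0],(v-K[1,2])/K[1,1],1])
    return o+r*(z-o[2])/r[2]
def cloud(c):
    v,u=np.mgrid[0:480,0:640]; return world(c,u,v)
E
python3 - <<'E'
from h import *
import pickle
for n in ["scene","side"]:
    c=camera(n); pickle.dump(c,open(n+".pkl","wb")); cv2.imwrite(f"pics/{n}0.png",c["image"])
    print(n,c["mtx"].round(1).tolist(),(-c["R"].T@c["t"]).round(3),c["R"].round(3).tolist(), (c["depth"]==0).mean())
s=readout.get_state(); print(s["time"],s["tcp_rot"],s["grip_width"])
E
```

```text
scene [[515.6, 0.0, 325.3], [0.0, 515.6, 244.6], [0.0, 0.0, 1.0]] [1.428 0.45  1.127] [[-0.475, 0.88, -0.002], [0.66, 0.354, -0.663], [-0.583, -0.316, -0.749]] 0.009811197916666667
side [[562.4, 0.0, 314.1], [0.0, 562.4, 238.7], [0.0, 0.0, 1.0]] [-0.256  0.87   0.833] [[-0.714, -0.7, 0.006], [-0.385, 0.386, -0.838], [0.585, -0.601, -0.545]] 0.00396484375
0.1 [[ 9.61108883e-01  2.76169483e-01 -3.62201935e-04]
 [ 2.76169720e-01 -9.61107944e-01  1.34377499e-03]
 [ 2.29944862e-05 -1.39154328e-03 -9.99999032e-01]] 0.0853664230547107
```

View pics/scene0.png

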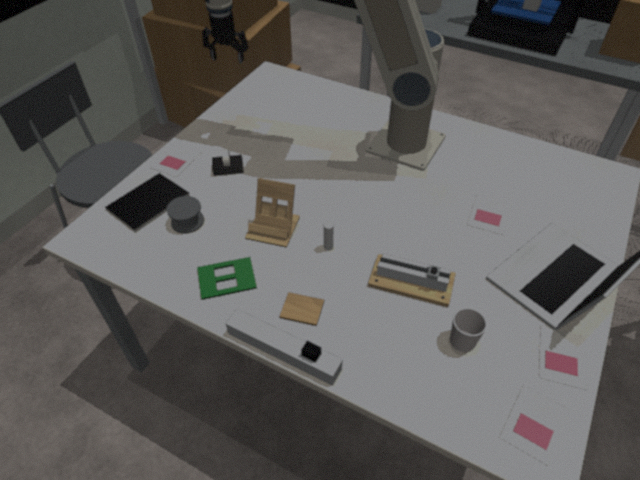

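View pics/side0.png

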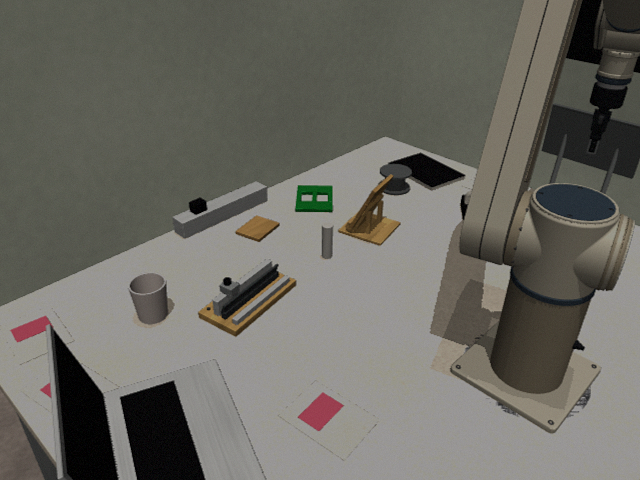

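Candidates for the panel: the wooden piece with windows in the easel, scene (275,208). The green windowed one is at (226,277) and the plain slab at (302,308). I choose the one in the easel. Next is a close crop of it, with measurements.

```bash
python3 - <<'E'
from h import *
import pickle
S=pickle.load(open("scene.pkl","rb")); D=pickle.load(open("side.pkl","rb"))
a=cv2.resize(S["image"][170:260,235:345],(400,327),interpolation=cv2.INTER_CUBIC)
b=cv2.resize(S["image"][245:310,360:465],(400,248),interpolation=cv2.INTER_CUBIC)
a2=cv2.resize(D["image"][165:255,315:425],(400,327),interpolation=cv2.INTER_CUBIC)
b2=cv2.resize(D["image"][250:340,190:305],(400,248),interpolation=cv2.INTER_CUBIC)
cv2.imwrite("pics/crop1.png",np.vstack([np.hstack([a,a2]),np.hstack([b,b2])]))
for n,c,boxes in [("scene",S,dict(easel=(170,260,235,312),plinth=(245,310,360,465),green=(255,300,190,262))),("side",D,dict(easel=(165,255,330,410),plinth=(250,340,190,305)))]:
    P=cloud(c); hsv=cv2.cvtColor(c["image"],cv2.COLOR_BGR2HSV)
    for k,(r0,r1,c0,c1) in boxes.items():
        p=P[r0:r1,c0:c1].reshape(-1,3); h=hsv[r0:r1,c0:c1].reshape(-1,3)
        wood=(h[:,0]>8)&(h[:,0]<25)&(h[:,1]>80)
        print(n,k,"n",len(p),"table z",np.median(p[(abs(p[:,2])<.01)&~wood][:,2]).round(4))
        if k=="green": continue
        hi=np.histogram(p[p[:,2]>.005][:,2],bins=np.arange(.005,.2,.01)); print(hi[0])
        zz=(.006,.03)
        q=p[wood&(p[:,2]>zz[0])&(p[:,2]<zz[1])]
        rect=cv2.minAreaRect((q[:,:2]*1000).astype(np.float32)); print("foot rect",rect, "medz",np.median(q[:,2]), cv2.boxPoints(rect).round(0).tolist())
        t=p[p[:,2]>.1] if k=="easel" else p[(p[:,2]>.052)&(p[:,2]<.063)]
        rect=cv2.minAreaRect((t[:,:2]*1000).astype(np.float32)); print("top rect",rect,np.median(t,0).round(4))
        if k=="easel":
            m=t.mean(0); u,s,vt=np.linalg.svd(t-m); print("plane",m.round(4),vt.round(3),s.round(3),"zmax",t[:,2].max())
        else:
            t=p[(p[:,2]>.066)&(p[:,2]<.1)]; print("stop",t.mean(0),t.min(0),t.max(0),len(t))
E
```

```text
scene easel n 6930 table z 0.0004
[654  56 173 223 132 181 147 135 132  70  64 130 153 148 144  92   0   0
   0]
foot rect ((569.4793701171875, -194.73233032226562), (125.90421295166016, 127.9017562866211), 14.028581619262695) medz 0.009729964854313275 [[493.0, -148.0], [524.0, -272.0], [646.0, -242.0], [615.0, -117.0]]
top rect ((953.92919921875, 138.6732177734375), (1128.99169921875, 110.59307861328125), 38.87886428833008) [ 0.5441 -0.1877  0.1361]
plane [ 0.5688 -0.172   0.1622] [[-0.596 -0.438 -0.673]
 [-0.392  0.89  -0.232]
 [ 0.701  0.125 -0.702]] [6.829 0.886 0.478] zmax 1.1268498394003197
scene plinth n 6825 table z 0.0004
[ 363 1125  346  229  387  384   38   78   47    0    0    0    0    0
    0    0    0    0    0]
foot rect ((563.36767578125, 246.11172485351562), (108.87858581542969, 214.62246704101562), 9.754274368286133) medz 0.01762706826223717 [[492.0, 343.0], [528.0, 131.0], [635.0, 150.0], [599.0, 361.0]]
top rect ((562.703857421875, 246.7618408203125), (41.607608795166016, 190.35569763183594), 9.99079704284668) [0.569  0.2391 0.057 ]
stop [0.56748143 0.30431767 0.
[... 620 characters left out ...]
1913] [[ 0.531 -0.708 -0.466]
 [-0.276 -0.664  0.695]
 [ 0.801  0.24   0.548]] [6.703 0.489 0.083] zmax 0.8327750395228726
side plinth n 10350 table z 0.001
[ 413 1122  764  340  333  466   73  130   43    0    0    0    0    0
    0    0    0    0    0]
foot rect ((557.6009521484375, 248.557861328125), (114.75761413574219, 223.3767852783203), 9.912727355957031) medz 0.017952590135453333 [[482.0, 349.0], [520.0, 129.0], [633.0, 148.0], [595.0, 368.0]]
top rect ((560.96142578125, 247.83200073242188), (43.06909942626953, 193.59832763671875), 8.14305305480957) [0.5608 0.2444 0.0575]
stop [0.5522294  0.30299935 0.07877617] [0.53609471 0.2796981  0.06622099] [0.57496465 0.31700822 0.09391752] 236
```

View pics/crop1.png

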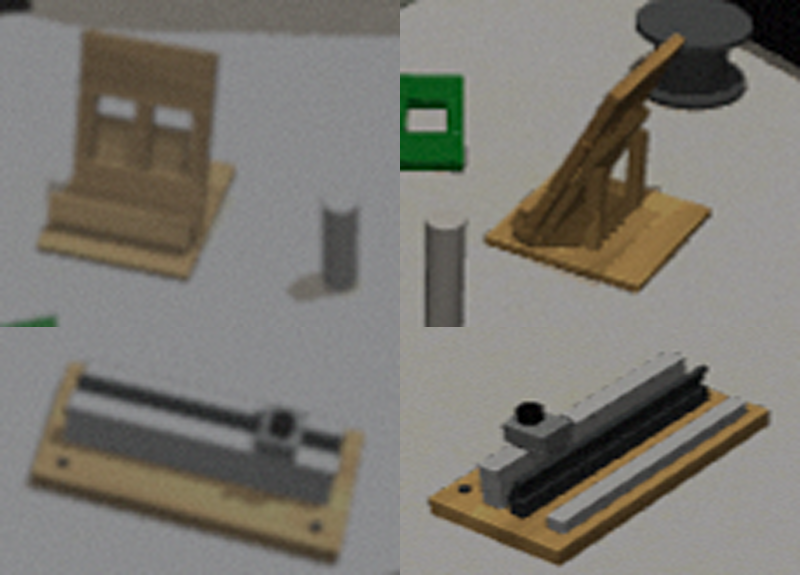

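The crop shows the wooden, two-window panel leaning in the easel. The plinth has its fence towards the scene camera and its stop at the far +y end. Now the precise measurements.

```bash
python3 - <<'E'
from h import *
import pickle
for n in ["scene","side"]:
    c=pickle.load(open(n+".pkl","rb")); P=cloud(c).reshape(-1,3); h=cv2.cvtColor(c["image"],cv2.COLOR_BGR2HSV).reshape(-1,3)
    wood=(h[:,0]>8)&(h[:,0]<25)&(h[:,1]>80)
    q=P[wood&(np.hypot(P[:,0]-.567,P[:,1]+.195)<.12)&(P[:,2]>.105)]
    for i in range(3):
        m=q.mean(0); nrm=np.linalg.svd(q-m)[2][2]; nrm*=np.sign(nrm[2]) ; d=(q-m)@nrm; q=q[abs(d)<(.02,.004,.003)[i]]
    print(n,"panel n",len(q),"m",m.round(4),"normal",nrm.round(3),"tilt",np.arcsin(nrm[2]).round(3),"yaw",np.degrees(np.arctan2(nrm[1],nrm[0])).round(1))
    y=np.cross([0,0,1],nrm); y/=np.linalg.norm(y); z=np.cross(nrm,y)
    a=np.c_[(q-m)@y,(q-m)@z]; pc=np.percentile(a,[1,99],0); print(" rows",pc.round(4).tolist(), "topcentre",(m+y*pc[:,0].mean()+z*pc[1,1]).round(4), "zmax",q[:,2].max().round(4))
    # plinth
    th=np.radians(9.85); ex=np.array([np.cos(th),np.sin(th)]); ey=np.array([-ex[1],ex[0]]); o=np.array([.56,.247])
    l=np.c_[(P[:,:2]-o)@ex,(P[:,:2]-o)@ey,P[:,2]]
    ins=(abs(l[:,0])<.08)&(abs(l[:,1])<.125)
    f=l[ins&(l[:,2]>.053)&(l[:,2]<.062)&(h[:,1]<60)&(l[:,1]<.02)]
    k=np.polyfit(f[:,1],f[:,0],1); r=f[:,0]-np.polyval(k,f[:,1])
    print(" fence-top slope deg",np.degrees(np.arctan(k[0])).round(2),"mid x",np.polyval(k,0).round(4),"x pct",(np.percentile(r,[2,98])).round(4),"ypct",np.percentile(f[:,1],[0.5,1]).round(4),"z",np.median(f[:,2]).round(4))
    fa=l[ins&(l[:,2]>.052)&(l[:,2]<.064)&(h[:,1]<60)]; print(" fence y range",np.percentile(fa[:,1],[.3,99.7]).round(4))
    for z0,z1 in [(.064,.074),(.0745,.083),(.084,.096)]:
        s=l[ins&(l[:,2]>z0)&(l[:,2]<z1)]; print(" stop",z0,len(s),np.percentile(s,[3,50,97],0).round(4).tolist())
    w=l[ins&wood&(l[:,2]>.014)&(l[:,2]<.022)]; print(" plank",np.percentile(w[:,:2],[.5,99.5],0).round(4).tolist())
E
```

```text
scene panel n 406 m [ 0.5438 -0.1906  0.1365] normal [0.881 0.191 0.432] tilt 0.447 yaw 12.2
 rows [[-0.0502, -0.0326], [0.051, 0.0236]] topcentre [ 0.5337 -0.1924  0.1578] zmax 0.1592
 fence-top slope deg -0.4 mid x 0.0067 x pct [-0.0219  0.0146] ypct [-0.0943 -0.0935] z 0.0574
 fence y range [-0.0943  0.0938]
 stop 0.064 36 [[-0.0136, 0.0324, 0.0649], [0.0213, 0.0471, 0.0696], [0.025, 0.0647, 0.0734]]
 stop 0.0745 79 [[-0.0091, 0.0374, 0.0751], [0.0137, 0.0504, 0.0781], [0.0237, 0.0645, 0.0816]]
 stop 0.084 38 [[0.0044, 0.0438, 0.0851], [0.0121, 0.052, 0.0878], [0.0194, 0.059, 0.0932]]
 plank [[-0.0483, -0.1077], [0.0563, 0.1052]]
side panel n 170 m [ 0.5318 -0.1775  0.1388] normal [0.906 0.176 0.385] tilt 0.395 yaw 11.0
 rows [[-0.0664, -0.037], [0.0437, 0.0227]] topcentre [ 0.5254 -0.1903  0.1598] zmax 0.1614
 fence-top slope deg -0.47 mid x 0.0026 x pct [-0.0194  0.0157] ypct [-0.0944 -0.093 ] z 0.0578
 fence y range [-0.0943  0.0964]
 stop 0.064 70 [[-0.0127, 0.0418, 0.0645], [-0.0051, 0.0653, 0.0687], [0.0206, 0.0687, 0.0737]]
 stop 0.0745 126 [[-0.0119, 0.0385, 0.0751], [-0.0003, 0.0579, 0.0786], [0.0207, 0.068, 0.0824]]
 stop 0.084 47 [[0.0019, 0.0458, 0.0845], [0.0081, 0.0552, 0.0902], [0.0183, 0.0607, 0.0937]]
 plank [[-0.059, -0.1069], [0.0516, 0.1125]]
```

```bash
cat >> h.py <<'E'
from scipy.spatial.transform import Rotation as Ro
def plan(pos,R,N):
    """Rows (fractions) from the measured pose to pos,R: constant turn per row, straight line."""
    s=readout.get_state(); p0=np.array(s["tcp_pos"]); R0=np.array(s["tcp_rot"])
    w=Ro.from_matrix(R0.T@R).as_rotvec()/N; st=(np.asarray(pos)-p0)/N; Rk=R0
    print("t %.2f dist %.4f turn deg"%(s["time"],np.linalg.norm(st*N)),np.degrees(w*N).round(2))
    for k in range(N):
        print("t",(Rk.T@st/.2).round(3).tolist(),"r",(np.degrees(w)/120).round(3).tolist()); Rk=Rk@Ro.from_rotvec(w).as_matrix()
def frame(yaw,tilt):
    """Tool along a panel leaning by tilt towards -x of a frame with this yaw; tool y = panel normal."""
    c,s=np.cos(np.radians(yaw)),np.sin(np.radians(yaw)); ct,st=np.cos(tilt),np.sin(tilt)
    y=np.array([ct*c,ct*s,st]); z=np.array([st*c,st*s,-ct]); return np.c_[np.cross(y,z),y,z]
E
python3 -c "
from h import *
plan([.504,-.199,.215],frame(13.3,.45),10)"
```

```text
t 0.10 dist 0.5207 turn deg [-20.63  19.55 -85.69]
t [0.215, -0.147, 0.008] r [-0.017, 0.016, -0.071]
t [0.234, -0.114, 0.011] r [-0.017, 0.016, -0.071]
t [0.248, -0.078, 0.016] r [-0.017, 0.016, -0.071]
t [0.256, -0.041, 0.022] r [-0.017, 0.016, -0.071]
t [0.259, -0.003, 0.03] r [-0.017, 0.016, -0.071]
t [0.255, 0.034, 0.04] r [-0.017, 0.016, -0.071]
t [0.246, 0.07, 0.05] r [-0.017, 0.016, -0.071]
t [0.231, 0.103, 0.061] r [-0.017, 0.016, -0.071]
t [0.211, 0.134, 0.073] r [-0.017, 0.016, -0.071]
t [0.186, 0.161, 0.085] r [-0.017, 0.016, -0.071]
```

Request:
{"op": "step_arm", "data": {"moves": [{"tx": 0.215,"ty": -0.147,"tz": 0.008,"rx": -0.017,"ry": 0.016,"rz": -0.071,"hand": -1},{"tx": 0.234,"ty": -0.114,"tz": 0.011,"rx": -0.017,"ry": 0.016,"rz": -0.071,"hand": -1},{"tx": 0.248,"ty": -0.078,"tz": 0.016,"rx": -0.017,"ry": 0.016,"rz": -0.071,"hand": -1},{"tx": 0.256,"ty": -0.041,"tz": 0.022,"rx": -0.017,"ry": 0.016,"rz": -0.071,"hand": -1},{"tx": 0.259,"ty": -0.003,"tz": 0.03,"rx": -0.017,"ry": 0.016,"rz": -0.071,"hand": -1}]}}

```text
time: 0.72
tcp_pos: [0.3396, -0.3987, 0.223]
tcp_rot: [[0.503, 0.832, 0.235], [0.86, -0.509, -0.038], [0.088, 0.221, -0.971]]
force: [0.6, 0.6, -0.7]
grip_width: 0.0854
grasp_force: 0.0
```

Request:
{"op": "step_arm", "data": {"moves": [{"tx": 0.255,"ty": 0.034,"tz": 0.04,"rx": -0.017,"ry": 0.016,"rz": -0.071,"hand": -1},{"tx": 0.246,"ty": 0.07,"tz": 0.05,"rx": -0.017,"ry": 0.016,"rz": -0.071,"hand": -1},{"tx": 0.231,"ty": 0.103,"tz": 0.061,"rx": -0.017,"ry": 0.016,"rz": -0.071,"hand": -1},{"tx": 0.211,"ty": 0.134,"tz": 0.073,"rx": -0.017,"ry": 0.016,"rz": -0.071,"hand": -1},{"tx": 0.186,"ty": 0.161,"tz": 0.085,"rx": -0.017,"ry": 0.016,"rz": -0.071,"hand": -1}]}}

```text
time: 1.35
tcp_pos: [0.5066, -0.1992, 0.2142]
tcp_rot: [[-0.226, 0.879, 0.42], [0.974, 0.204, 0.096], [-0.002, 0.431, -0.903]]
force: [0.4, -0.2, -0.3]
grip_width: 0.0857
grasp_force: 0.0
```

```bash
python3 - <<'E'
from h import *
import pickle
c=camera("wrist"); pickle.dump(c,open("w1.pkl","wb")); cv2.imwrite("pics/w1.png",c["image"])
s=readout.get_state(); print(s["time"],np.round(s["tcp_pos"],4),np.round(s["tcp_rot"],3).tolist(),np.round(s["joint_positions"],2))
E
```

```text
1.4 [ 0.5084 -0.196   0.2139] [[-0.233, 0.877, 0.42], [0.972, 0.211, 0.1], [-0.001, 0.432, -0.902]] [-0.56  0.23  2.06  0.57  0.61 -1.23]
```

View pics/w1.png

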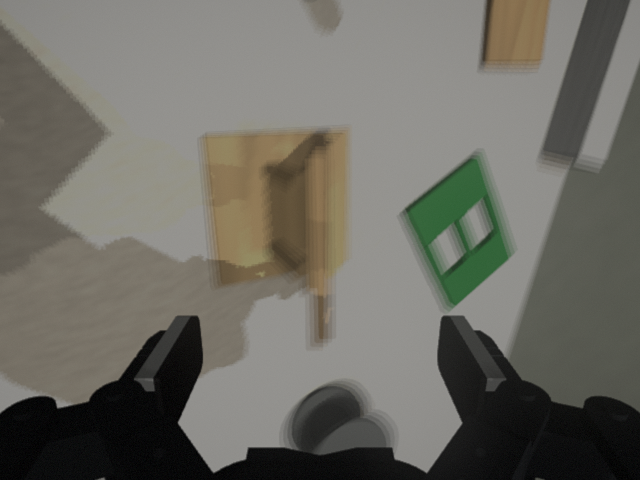

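The wrist view is blurred because the arm was still moving. It shows the panel edge-on at u≈305–330, v≈130–345, between the fingers. I'll measure its top edge from a still view.

Request:
{"op": "step_arm", "data": {"moves": [{"hand": -1},{"hand": -1}]}}

```text
validation failed for argument at $.mo...
```

```bash
python3 - <<'E'
from h import *
import pickle
c=camera("wrist"); pickle.dump(c,open("w2.pkl","wb"))
s=readout.get_state(); p0=np.array(s["tcp_pos"]);R0=np.array(s["tcp_rot"]); print(s["time"],p0.round(4),R0.round(3).tolist(), np.abs(s["joint_vel"]).max())
P=cloud(c); h=cv2.cvtColor(c["image"],cv2.COLOR_BGR2HSV)
wood=(h[...,0]>8)&(h[...,0]<25)&(h[...,1]>60)
T=(P-p0)@R0
print("cam in tool",((-c["R"].T@c["t"])-p0)@R0, (c["R"]@R0).round(2).tolist())
ok=wood&(np.hypot(P[...,0]-.55,P[...,1]+.19)<.13)&(P[...,2]>.12)&(P[...,2]<.2)
q=T[ok]; print(len(q),np.percentile(q,[1,25,50,75,99],0).round(4).tolist(),"z hist",np.histogram(P[ok][:,2],bins=np.arange(.12,.2,.005))[0])
zt=np.percentile(q[:,2],3); e=q[q[:,2]<zt+.012]
k=np.polyfit(e[:,0],e[:,1],1); print("edge: slope deg",np.degrees(np.arctan(k[0])),"x range",np.percentile(e[:,0],[.5,99.5]),"y at mid",np.polyval(k,e[:,0].mean()),"resid",np.percentile(e[:,1]-np.polyval(k,e[:,0]),[3,50,97]), "z",zt)
E
```

```text
1.45 [ 0.507  -0.1978  0.2138] [[-0.227, 0.879, 0.418], [0.974, 0.205, 0.098], [-0.0, 0.43, -0.903]] 0.08992720673475049
cam in tool [ 0.08164584  0.0012823  -0.14188593] [[0.01, 1.0, -0.0], [-0.95, 0.01, -0.31], [-0.31, 0.0, 0.95]]
3673 [[-0.0545, -0.0082, 0.06], [-0.0205, -0.0058, 0.061], [0.0094, -0.0035, 0.0615], [0.0344, -0.0009, 0.0619], [0.0532, 0.0016, 0.0925]] z hist [  24   20   21   22   27   30  381 3143    5    0    0    0    0    0
    0    0]
edge: slope deg 0.40892457264001536 x range [-0.05544706  0.05315467] y at mid -0.0034165003254137912 resid [-4.40845989e-03  1.55194843e-05  4.56552633e-03] z 0.060269766699158185
```

Request:
{"op": "step_arm", "data": {"moves": [{"tx": -0.006,"ty": -0.017,"tz": 0.2,"rx": 0,"ry": 0,"rz": 0,"hand": -1},{"tx": 0,"ty": 0,"tz": 0.2,"rx": 0,"ry": 0,"rz": 0,"hand": -1},{"tx": 0,"ty": 0,"tz": 0.122,"rx": 0,"ry": 0,"rz": 0,"hand": -1},{"tx": 0,"ty": 0,"tz": 0,"rx": 0,"ry": 0,"rz": 0,"hand": -1}]}}

```text
time: 1.95
tcp_pos: [0.546, -0.1924, 0.1169]
tcp_rot: [[-0.221, 0.882, 0.416], [0.975, 0.199, 0.096], [0.002, 0.427, -0.904]]
force: [-0.0, 0.2, -0.4]
grip_width: 0.0852
grasp_force: 0.0
```

```bash
python3 - <<'E'
from h import *
s=readout.get_state(); p0=np.array(s["tcp_pos"]);R0=np.array(s["tcp_rot"]); print(s["time"],p0.round(4), R0.round(3).tolist(), ((p0-np.array([0.507,-0.1978,0.2138]))@R0).round(4))
E
```

```text
1.95 [ 0.546  -0.1924  0.1169] [[-0.221, 0.882, 0.416], [0.975, 0.199, 0.096], [0.002, 0.427, -0.904]] [-0.0035 -0.006   0.1044]
```

Request:
{"op": "step_arm", "data": {"moves": [{"tx": 0.01,"ty": 0.012,"tz": 0,"rx": 0,"ry": 0,"rz": 0,"hand": 1},{"tx": 0,"ty": 0,"tz": 0,"rx": 0,"ry": 0,"rz": 0,"hand": 1},{"tx": 0,"ty": 0,"tz": 0,"rx": 0,"ry": 0,"rz": 0,"hand": 1},{"tx": 0,"ty": 0,"tz": 0,"rx": 0,"ry": 0,"rz": 0,"hand": 1}], "newtons": 60}}

```text
time: 2.45
tcp_pos: [0.5486, -0.1905, 0.1203]
tcp_rot: [[-0.221, 0.88, 0.42], [0.975, 0.2, 0.094], [-0.001, 0.43, -0.903]]
force: [-1.6, -0.2, -0.2]
grip_width: 0.0124
grasp_force: 0.9
```

Request:
{"op": "step_arm", "data": {"moves": [{"tx": 0,"ty": 0,"tz": 0,"rx": 0,"ry": 0,"rz": 0,"hand": 1},{"tx": 0,"ty": 0,"tz": 0,"rx": 0,"ry": 0,"rz": 0,"hand": 1},{"tx": 0,"ty": 0,"tz": 0,"rx": 0,"ry": 0,"rz": 0,"hand": 1}]}}

```text
time: 2.82
tcp_pos: [0.5484, -0.1905, 0.1202]
tcp_rot: [[-0.221, 0.88, 0.42], [0.975, 0.2, 0.094], [-0.001, 0.43, -0.903]]
force: [-4.8, -1.3, 6.8]
grip_width: 0.0093
grasp_force: 58.6
```

Request:
{"op": "step_arm", "data": {"moves": [{"tx": 0,"ty": 0,"tz": -0.08,"rx": 0,"ry": 0,"rz": 0,"hand": 1},{"tx": 0,"ty": 0,"tz": -0.16,"rx": 0,"ry": 0,"rz": 0,"hand": 1},{"tx": 0,"ty": 0,"tz": -0.22,"rx": 0,"ry": 0,"rz": 0,"hand": 1},{"tx": 0,"ty": 0,"tz": -0.14,"rx": 0,"ry": 0,"rz": 0,"hand": 1}]}}

```text
time: 3.32
tcp_pos: [0.4976, -0.2018, 0.2295]
tcp_rot: [[-0.221, 0.88, 0.42], [0.975, 0.2, 0.094], [-0.002, 0.43, -0.903]]
force: [0.4, -0.1, -0.8]
grip_width: 0.0094
grasp_force: 58.9
```

```bash
python3 -c "
from h import *
plan([.5646,.2122,.26],frame(10,0),9)"
```

```text
t 3.33 dist 0.4205 turn deg [25.46 -0.52  2.73]
t [0.216, 0.086, 0.022] r [0.024, -0.0, 0.003]
t [0.217, 0.086, 0.017] r [0.024, -0.0, 0.003]
t [0.217, 0.086, 0.013] r [0.024, -0.0, 0.003]
t [0.217, 0.085, 0.008] r [0.024, -0.0, 0.003]
t [0.218, 0.084, 0.004] r [0.024, -0.0, 0.003]
t [0.218, 0.083, -0.0] r [0.024, -0.0, 0.003]
t [0.219, 0.082, -0.005] r [0.024, -0.0, 0.003]
t [0.219, 0.08, -0.009] r [0.024, -0.0, 0.003]
t [0.22, 0.079, -0.013] r [0.024, -0.0, 0.003]
```

Request:
{"op": "step_arm", "data": {"moves": [{"tx": 0.216,"ty": 0.086,"tz": 0.022,"rx": 0.024,"ry": 0,"rz": 0.003,"hand": 1},{"tx": 0.217,"ty": 0.086,"tz": 0.017,"rx": 0.024,"ry": 0,"rz": 0.003,"hand": 1},{"tx": 0.217,"ty": 0.086,"tz": 0.013,"rx": 0.024,"ry": 0,"rz": 0.003,"hand": 1},{"tx": 0.217,"ty": 0.085,"tz": 0.008,"rx": 0.024,"ry": 0,"rz": 0.003,"hand": 1},{"tx": 0.218,"ty": 0.084,"tz": 0.004,"rx": 0.024,"ry": 0,"rz": 0.003,"hand": 1}]}}

```text
time: 3.95
tcp_pos: [0.5355, 0.0298, 0.2459]
tcp_rot: [[-0.192, 0.964, 0.185], [0.981, 0.187, 0.045], [0.008, 0.19, -0.982]]
force: [-0.5, -0.8, -1.0]
grip_width: 0.0098
grasp_force: 58.8
```

Request:
{"op": "step_arm", "data": {"moves": [{"tx": 0.218,"ty": 0.083,"tz": 0,"rx": 0.024,"ry": 0,"rz": 0.003,"hand": 1},{"tx": 0.219,"ty": 0.082,"tz": -0.005,"rx": 0.024,"ry": 0,"rz": 0.003,"hand": 1},{"tx": 0.219,"ty": 0.08,"tz": -0.009,"rx": 0.024,"ry": 0,"rz": 0.003,"hand": 1},{"tx": 0.22,"ty": 0.079,"tz": -0.013,"rx": 0.024,"ry": 0,"rz": 0.003,"hand": 1},{"tx": 0,"ty": 0,"tz": 0,"rx": 0,"ry": 0,"rz": 0,"hand": 1}]}}

```text
time: 4.58
tcp_pos: [0.5673, 0.215, 0.2603]
tcp_rot: [[-0.171, 0.985, -0.01], [0.985, 0.171, 0.01], [0.012, -0.008, -1.0]]
force: [0.2, 0.2, -0.8]
grip_width: 0.009
grasp_force: 59.0
```

Request:
{"op": "step_arm", "data": {"moves": [{"tx": 0,"ty": 0,"tz": 0,"rx": 0,"ry": 0,"rz": 0,"hand": 1},{"tx": 0,"ty": 0,"tz": 0,"rx": 0,"ry": 0,"rz": 0,"hand": 1}]}}

```text
time: 4.82
tcp_pos: [0.566, 0.2108, 0.2602]
tcp_rot: [[-0.166, 0.986, -0.011], [0.986, 0.166, 0.009], [0.011, -0.009, -1.0]]
force: [-0.4, -0.5, -1.3]
grip_width: 0.0091
grasp_force: 59.0
```

```bash
python3 - <<'E'
from h import *
import pickle
s=readout.get_state(); print(s["time"],np.round(s["tcp_pos"],4),np.round(s["tcp_rot"],3).tolist(),np.abs(s["joint_vel"]).max().round(3))
ims=[]
for n in ["wrist","scene","side"]:
    c=camera(n); c["state"]=readout.get_state(); pickle.dump(c,open(n+"3.pkl","wb")); ims.append(c["image"])
cr=lambda im,r,cc:cv2.resize(im[r:r+120,cc:cc+120],(280,280),interpolation=cv2.INTER_CUBIC)
cv2.imwrite("pics/hover.png",np.hstack([cv2.resize(ims[0],(500,375)),np.vstack([cr(ims[1],190,360),cr(ims[2],220,190)])[:375*1] if 0 else np.vstack([cr(ims[1],195,360),cr(ims[2],225,190)])[:560][:375]]))
E
```

```text
4.825 [0.566  0.2108 0.2602] [[-0.166, 0.986, -0.011], [0.986, 0.166, 0.009], [0.011, -0.009, -1.0]] 0.004
```

View pics/hover.png

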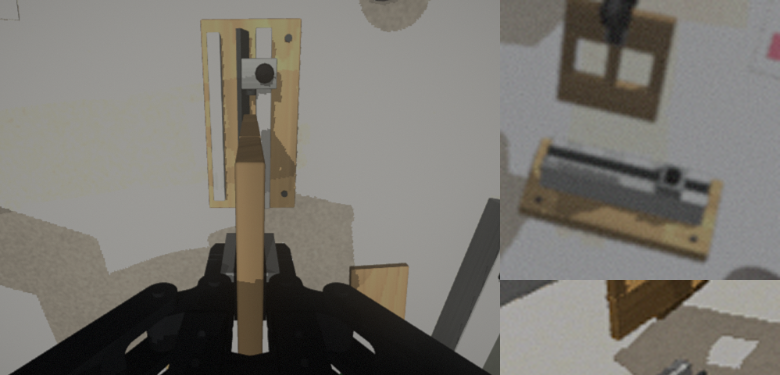

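The wrist view (drawn at 500/640 scale) shows the held panel pointing at the channel. The white fence is at u≈263 just right of the dark jaw at u≈243, and the stop is at (264,73). Next I measure all of these in the tool frame.

```bash
python3 - <<'E'
from h import *
import pickle
c=pickle.load(open("wrist3.pkl","rb")); s=c["state"]; p0=np.array(s["tcp_pos"]);R0=np.array(s["tcp_rot"])
P=cloud(c); T=(P-p0)@R0; h=cv2.cvtColor(c["image"],cv2.COLOR_BGR2HSV); sat,val=h[...,1],h[...,2]
wood=(h[...,0]>8)&(h[...,0]<25)&(sat>60)
# panel: points by tool z
pn=wood&(T[...,2]<.112)&(abs(T[...,1])<.02)&(T[...,0]>.03)
q=T[pn]; print("panel side",len(q),np.percentile(q,[1,50,99],0).round(4).tolist())
for z0 in np.arange(-.035,.115,.015):
    b=q[abs(q[:,2]-z0)<.006]
    if len(b)>10: print("  z%.3f"%z0,len(b),"x",np.percentile(b[:,0],[5,50,95]).round(4),"y",np.percentile(b[:,1],[2,98]).round(4))
# fence / jaw in rows
v,u=np.mgrid[0:480,0:640]
ft=(sat<60)&(val>110)&(abs(P[...,2]-.058)<.006)&(abs(T[...,1])<.05)
jaw=(val<70)&(P[...,2]>.03)&(P[...,2]<.075)&(abs(T[...,1])<.05)
for v0 in range(30,150,8):
    f=T[v0:v0+8][ft[v0:v0+8]]; j=T[v0:v0+8][jaw[v0:v0+8]]
    o=lambda a:(len(a),a[:,0].mean().round(3),np.percentile(a[:,1],[3,97]).round(4).tolist()) if len(a)>8 else len(a)
    print(v0,"fence",o(f),"jaw",o(j))
st=(P[...,2]>.07)&(P[...,2]<.082)&(T[...,0]>.055)&(abs(T[...,1])<.04)&~wood
b=T[st]; print("bridge",len(b),np.percentile(b,[2,50,98],0).round(4).tolist())
print("fence end x", np.percentile(T[ft][:,0],[.5,99.5]))
w=wood&(abs(P[...,2]-.018)<.005)&(T[...,0]>-.2); b=T[w]; print("plank x",np.percentile(b[:,0],[.5,99.5]),np.percentile(b[:,1],[.5,99.5]))
E
```

```text
panel side 5161 [[0.0304, -0.0046, -0.1424], [0.0498, 0.0004, -0.0408], [0.0806, 0.0051, 0.0913]]
  z-0.035 1606 x [0.0316 0.047  0.0554] y [-0.0046  0.0051]
  z-0.020 264 x [0.055  0.0553 0.0555] y [-0.0045  0.0048]
  z-0.005 189 x [0.055  0.0554 0.0556] y [-0.0045  0.0046]
  z0.010 143 x [0.0552 0.0554 0.0556] y [-0.0047  0.0048]
  z0.025 109 x [0.0553 0.0555 0.0556] y [-0.0045  0.0047]
  z0.040 87 x [0.0554 0.0555 0.0557] y [-0.0047  0.0047]
  z0.055 74 x [0.0554 0.0556 0.0557] y [-0.0048  0.0046]
  z0.070 55 x [0.0554 0.0556 0.0557] y [-0.0046  0.0044]
  z0.085 45 x [0.0555 0.0556 0.0558] y [-0.0045  0.0042]
  z0.100 34 x [0.0554 0.0557 0.0558] y [-0.0046  0.0043]
30 fence (60, np.float64(0.128), [0.0061, 0.0202]) jaw 6
38 fence (163, np.float64(0.124), [0.0061, 0.0208]) jaw (100, np.float64(0.125), [-0.013, -0.0023])
46 fence (160, np.float64(0.119), [0.0063, 0.0209]) jaw (113, np.float64(0.12), [-0.0127, -0.0015])
54 fence (157, np.float64(0.113), [0.0063, 0.0211]) jaw (117, np.float64(0.114), [-0.0131, -0.0015])
62 fence (168, np.float64(0.107), [0.0056, 0.0212]) jaw (110, np.
[... 324 characters left out ...]
aw (40, np.float64(0.078), [-0.0128, -0.0094])
110 fence 0 jaw (108, np.float64(0.071), [-0.0128, 0.0055])
118 fence (107, np.float64(0.065), [0.0085, 0.0213]) jaw (150, np.float64(0.066), [-0.0125, 0.0049])
126 fence (148, np.float64(0.059), [0.0067, 0.0214]) jaw (113, np.float64(0.059), [-0.0121, -0.0015])
134 fence (152, np.float64(0.053), [0.0068, 0.0215]) jaw (112, np.float64(0.052), [-0.0122, -0.0015])
142 fence (150, np.float64(0.046), [0.0068, 0.0216]) jaw (83, np.float64(0.046), [-0.0122, -0.0015])
bridge 1403 [[0.068, -0.008, 0.1819], [0.0847, 0.0032, 0.1835], [0.1001, 0.0247, 0.1886]]
fence end x [-0.05743125  0.12902017]
plank x [-0.07430425  0.14289811] [-0.05306289  0.05595941]
```

```bash
cat >> h.py <<'E'
def chan():
    import pickle
    s=pickle.load(open("wrist3.pkl","rb"))["state"]; p0=np.array(s["tcp_pos"]);R0=np.array(s["tcp_rot"])
    a=p0+R0@[0,.0064,.2022]; b=p0+R0@[.124,.0055,.2022]; f=p0+R0@[.072,.006,.185]
    yaw=np.degrees(np.arctan2(b[1]-a[1],b[0]-a[0]))-90
    return a,yaw,f
def in_chan(p):
    "TCP offset (fence-normal, along, z) from the fence-face point a"
    a,yaw,f=chan(); R=frame(yaw,0); d=np.asarray(p)-a; df=f-a
    return np.round([d@R[:,1],d@R[:,0]-df@R[:,0],p[2]],4)
E
python3 -c "
from h import *
a,yaw,f=chan(); print(a,yaw,f); s=readout.get_state(); print(in_chan(s['tcp_pos']))
R=frame(yaw,0); t=a+R[:,1]*-.0057; t[2]=.172; plan(t,R,3)"
```

```text
[0.5703343  0.21383137 0.05823779] 9.975146665196405 [0.55816789 0.28459839 0.076238  ]
[-0.0043 -0.0739  0.2607]
t 4.97 dist 0.0887 turn deg [-0.49 -0.65 -0.42]
t [0.002, -0.001, 0.148] r [-0.001, -0.002, -0.001]
t [0.002, -0.002, 0.148] r [-0.001, -0.002, -0.001]
t [0.003, -0.002, 0.148] r [-0.001, -0.002, -0.001]
```

Request:
{"op": "step_arm", "data": {"moves": [{"tx": 0.002,"ty": -0.001,"tz": 0.15,"rx": -0.002,"ry": -0.003,"rz": -0.002,"hand": 1},{"tx": 0.002,"ty": -0.002,"tz": 0.15,"rx": -0.002,"ry": -0.002,"rz": -0.002,"hand": 1},{"tx": 0.003,"ty": -0.002,"tz": 0.145,"rx": 0,"ry": 0,"rz": 0,"hand": 1},{"tx": 0,"ty": 0,"tz": 0,"rx": 0,"ry": 0,"rz": 0,"hand": 1},{"tx": 0,"ty": 0,"tz": 0,"rx": 0,"ry": 0,"rz": 0,"hand": 1}]}}

```text
time: 5.6
tcp_pos: [0.5656, 0.2137, 0.1727]
tcp_rot: [[-0.175, 0.985, 0.001], [0.985, 0.175, 0.001], [0.001, 0.001, -1.0]]
force: [-0.8, -0.1, -1.1]
grip_width: 0.0093
grasp_force: 58.9
```

```bash
python3 - <<'E'
from h import *
import pickle
c=camera("wrist"); s=readout.get_state(); c["state"]=s; pickle.dump(c,open("wrist4.pkl","wb"))
p0=np.array(s["tcp_pos"]);R0=np.array(s["tcp_rot"]); print(s["time"],p0.round(4),R0.round(4).tolist(),in_chan(p0))
P=cloud(c); T=(P-p0)@R0; h=cv2.cvtColor(c["image"],cv2.COLOR_BGR2HSV); sat,val=h[...,1],h[...,2]
ft=(sat<60)&(val>110)&(abs(P[...,2]-.058)<.006)&(abs(T[...,1])<.05)&(T[...,0]>.04)
print("fence x",np.percentile(T[ft][:,0],[1,99]).round(3))
for x0 in np.arange(.05,.15,.01):
    f=T[ft&(abs(T[...,0]-x0)<.005)]
    if len(f)>8: print("%.3f"%x0,len(f),np.percentile(f[:,1],[1,4,96,99]).round(4))
wood=(h[...,0]>8)&(h[...,0]<25)&(sat>60)
q=T[wood&(abs(T[...,0]-.0555)<.003)&(abs(T[...,1])<.01)&(T[...,2]>.06)&(T[...,2]<.115)]; print("panel",len(q),np.percentile(q,[1,50,99],0).round(4).tolist())
b=T[(P[...,2]>.07)&(P[...,2]<.082)&(T[...,0]>.058)&(T[...,0]<.12)&(abs(T[...,1])<.04)&~wood]; print("bridge",np.percentile(b,[2,50,98],0).round(4).tolist())
cv2.imwrite("pics/w4.png",c["image"])
E
```

```text
5.65 [0.5659 0.2138 0.1731] [[-0.1753, 0.9845, 0.0018], [0.9845, 0.1753, 0.0016], [0.0013, 0.0021, -1.0]] [-0.0044 -0.0711  0.1731]
fence x [0.041 0.128]
0.050 344 [0.0057 0.0063 0.0194 0.02  ]
0.060 403 [0.005  0.0057 0.0194 0.0197]
0.070 45 [0.0074 0.0074 0.0191 0.0196]
0.100 234 [0.0047 0.0053 0.0193 0.0198]
0.110 520 [0.0047 0.0052 0.0194 0.0199]
0.120 541 [0.0046 0.0051 0.0194 0.0199]
0.130 180 [0.0046 0.0051 0.0192 0.0197]
panel 184 [[0.0551, -0.005, 0.0601], [0.0555, -0.0004, 0.081], [0.0557, 0.0044, 0.1076]]
bridge [[0.0669, -0.0091, 0.0938], [0.084, 0.0019, 0.0953], [0.0986, 0.0237, 0.1004]]
```

View pics/w4.png

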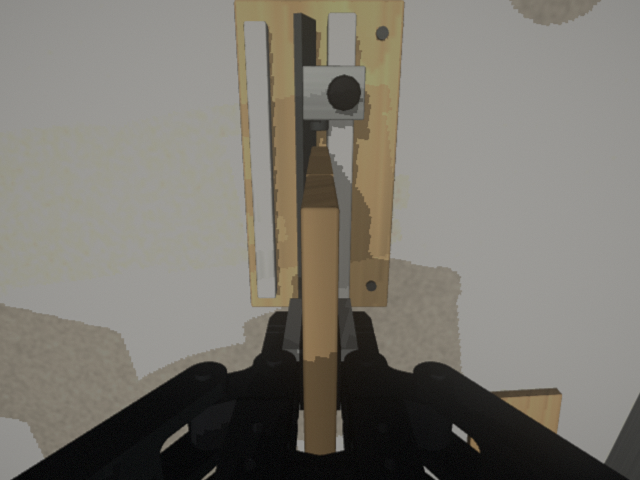

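The view shows the panel's lower edge (320,190) over the mouth, with the jaw at u≈305, the fence at u≈330–355 and the plunger at (320,125). The panel is about 1.6 mm too close to the fence, so I shift it and then descend.

Request:
{"op": "step_arm", "data": {"moves": [{"tx": 0,"ty": -0.008,"tz": 0.01,"rx": 0,"ry": 0,"rz": 0,"hand": 1},{"tx": 0,"ty": 0,"tz": 0.05,"rx": 0,"ry": 0,"rz": 0,"hand": 1},{"tx": 0,"ty": 0,"tz": 0.05,"rx": 0,"ry": 0,"rz": 0,"hand": 1},{"tx": 0,"ty": 0,"tz": 0,"rx": 0,"ry": 0,"rz": 0,"hand": 1}]}}

```text
time: 6.15
tcp_pos: [0.5639, 0.2136, 0.1489]
tcp_rot: [[-0.176, 0.984, 0.001], [0.984, 0.176, 0.001], [0.001, 0.001, -1.0]]
force: [3.6, 0.8, -2.5]
grip_width: 0.0096
grasp_force: 58.9
```

Request:
{"op": "step_arm", "data": {"moves": [{"tx": 0,"ty": 0.002,"tz": 0.03,"rx": 0,"ry": 0,"rz": 0,"hand": 1},{"tx": 0,"ty": 0.002,"tz": 0.03,"rx": 0,"ry": 0,"rz": 0,"hand": 1},{"tx": 0,"ty": 0,"tz": 0,"rx": 0,"ry": 0,"rz": 0,"hand": 1}], "newtons": 80}}

```text
time: 6.52
tcp_pos: [0.5643, 0.2137, 0.1369]
tcp_rot: [[-0.175, 0.984, -0.0], [0.984, 0.175, 0.001], [0.001, 0.0, -1.0]]
force: [3.6, -0.3, -3.5]
grip_width: 0.0093
grasp_force: 79.2
```

Request:
{"op": "step_arm", "data": {"moves": [{"tx": 0,"ty": 0.003,"tz": 0.02,"rx": 0,"ry": 0,"rz": 0,"hand": 1},{"tx": 0,"ty": 0.002,"tz": 0.015,"rx": 0,"ry": 0,"rz": 0,"hand": 1},{"tx": 0,"ty": 0,"tz": 0,"rx": 0,"ry": 0,"rz": 0,"hand": 1}]}}

```text
time: 6.9
tcp_pos: [0.5648, 0.2137, 0.13]
tcp_rot: [[-0.176, 0.984, -0.001], [0.984, 0.176, 0.001], [0.001, -0.001, -1.0]]
force: [3.3, 1.2, -3.9]
grip_width: 0.0087
grasp_force: 79.3
```

```bash
cat > m.py <<'E'
from h import *
import pickle,sys
c=camera("wrist"); s=readout.get_state(); c["state"]=s; pickle.dump(c,open(sys.argv[1]+".pkl","wb")); cv2.imwrite(f"pics/{sys.argv[1]}.png",c["image"])
p0=np.array(s["tcp_pos"]);R0=np.array(s["tcp_rot"]); print(s["time"],p0.round(4),"F",np.round(s["force"],1),"M",np.round(s["wrist_torque"],2))
P=cloud(c); T=(P-p0)@R0; h=cv2.cvtColor(c["image"],cv2.COLOR_BGR2HSV); sat,val=h[...,1],h[...,2]
wood=(h[...,0]>8)&(h[...,0]<25)&(sat>60)
ft=(sat<60)&(val>110)&(abs(P[...,2]-.058)<.006)&(abs(T[...,1])<.05)&(T[...,0]>.04)
f=T[ft]; print("fence y",np.percentile(f[:,1],[1,4,96,99]).round(4))
q=T[wood&(abs(T[...,0]-.0555)<.004)&(abs(T[...,1])<.01)&(T[...,2]<.115)&(T[...,2]>-.03)]; print("panel",len(q),np.percentile(q,[1,50,99],0).round(4).tolist())
tp=P[wood&(abs(T[...,1])<.004)&(T[...,0]>0)&(T[...,0]<.05)&(T[...,2]<-.02)]; print("panel top z",np.percentile(tp[:,2],[5,50,95]).round(4))
b=T[(P[...,2]>.074)&(P[...,2]<.082)&(T[...,0]>.05)&(T[...,0]<.12)&(abs(T[...,1])<.04)&~wood]; print("bridge",np.percentile(b,[2,50,98],0).round(4).tolist())
E
python3 m.py w5
```

```text
6.95 [0.5648 0.2137 0.13  ] F [ 3.6  2.  -2.6] M [ 0.25 -0.84 -0.16]
fence y [0.0062 0.0067 0.021  0.0215]
panel 1445 [[0.0548, -0.0043, -0.0295], [0.0554, 0.0006, 0.0095], [0.0592, 0.0054, 0.1128]]
panel top z [0.1705 0.1714 0.1724]
bridge [[0.0694, -0.0076, 0.0508], [0.0848, 0.0036, 0.0522], [0.0986, 0.0252, 0.0553]]
```

Request:
{"op": "step_arm", "data": {"moves": [{"tx": 0,"ty": 0.002,"tz": 0.01,"rx": 0,"ry": 0,"rz": 0,"hand": 1},{"tx": 0,"ty": 0,"tz": 0.008,"rx": 0,"ry": 0,"rz": 0,"hand": 1},{"tx": 0,"ty": 0,"tz": 0,"rx": 0,"ry": 0,"rz": 0,"hand": 1}]}}

```text
time: 7.32
tcp_pos: [0.5651, 0.2138, 0.1268]
tcp_rot: [[-0.176, 0.984, -0.001], [0.984, 0.176, 0.001], [0.001, -0.001, -1.0]]
force: [0.2, 0.2, 0.1]
grip_width: 0.0092
grasp_force: 80.0
```

Request:
{"op": "step_arm", "data": {"moves": [{"tx": 0,"ty": 0,"tz": 0.006,"rx": 0,"ry": 0,"rz": 0,"hand": 1},{"tx": 0,"ty": 0,"tz": 0.006,"rx": 0,"ry": 0,"rz": 0,"hand": 1},{"tx": 0,"ty": 0,"tz": 0,"rx": 0,"ry": 0,"rz": 0,"hand": 1}]}}

```text
time: 7.7
tcp_pos: [0.5654, 0.2142, 0.1267]
tcp_rot: [[-0.176, 0.984, -0.0], [0.984, 0.176, 0.001], [0.001, -0.0, -1.0]]
force: [-5.1, 0.0, 18.8]
grip_width: 0.0092
grasp_force: 82.8
```

```bash
python3 m.py w6
```

```text
7.75 [0.5654 0.2142 0.1266] F [-6.3  0.6 18.1] M [-0.38  1.02 -0.16]
fence y [0.0056 0.0061 0.0202 0.0207]
panel 1422 [[0.0547, -0.0048, -0.0296], [0.0553, 0.0002, 0.0101], [0.0589, 0.005, 0.1096]]
panel top z [0.1671 0.168  0.169 ]
bridge [[0.0696, -0.0084, 0.0474], [0.0846, 0.0027, 0.0488], [0.0983, 0.0244, 0.0518]]
```

View pics/w6.png

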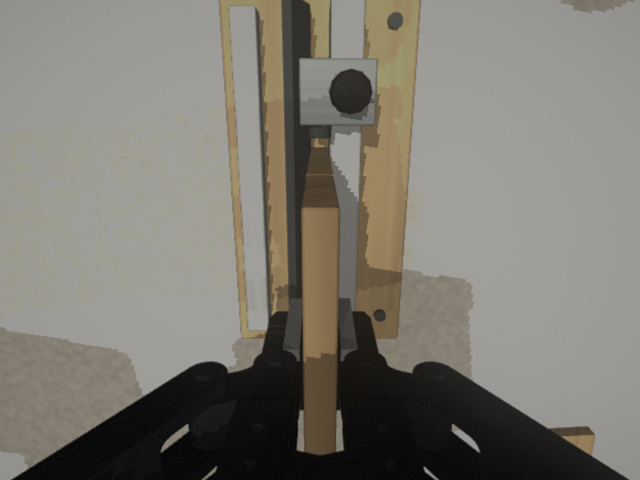

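The panel top is at z=0.168 with 18 N on it, so it is on the floor. The plunger at (319,130) is just ahead of it. I ease the load and slide towards the stop.

Request:
{"op": "step_arm", "data": {"moves": [{"tx": 0,"ty": -0.002,"tz": -0.005,"rx": 0,"ry": 0,"rz": 0,"hand": 1},{"tx": 0.02,"ty": 0,"tz": 0,"rx": 0,"ry": 0,"rz": 0,"hand": 1},{"tx": 0.02,"ty": 0,"tz": 0,"rx": 0,"ry": 0,"rz": 0,"hand": 1},{"tx": 0.01,"ty": 0,"tz": 0,"rx": 0,"ry": 0,"rz": 0,"hand": 1},{"tx": 0,"ty": 0,"tz": 0,"rx": 0,"ry": 0,"rz": 0,"hand": 1}]}}

```text
time: 8.38
tcp_pos: [0.5638, 0.2217, 0.127]
tcp_rot: [[-0.176, 0.984, 0.0], [0.984, 0.176, -0.002], [-0.002, -0.0, -1.0]]
force: [-0.5, -10.0, 13.1]
grip_width: 0.0088
grasp_force: 82.0
```

```bash
python3 m.py w7
```

```text
8.425 [0.5638 0.2217 0.1269] F [ -1.1 -10.1  13.2] M [-2.16 -0.01 -0.11]
fence y [0.0058 0.0065 0.0205 0.021 ]
panel 1152 [[0.0545, -0.0044, -0.0295], [0.0551, 0.0005, 0.0004], [0.0554, 0.0052, 0.0711]]
panel top z [0.1672 0.1681 0.1691]
bridge [[0.0624, -0.0081, 0.0474], [0.0776, 0.0031, 0.0489], [0.0908, 0.0247, 0.0521]]
```

Request:
{"op": "step_arm", "data": {"moves": [{"tx": 0.015,"ty": 0,"tz": -0.003,"rx": 0,"ry": 0,"rz": 0,"hand": 1},{"tx": 0.015,"ty": 0,"tz": 0,"rx": 0,"ry": 0,"rz": 0,"hand": 1},{"tx": 0,"ty": 0,"tz": 0,"rx": 0,"ry": 0,"rz": 0,"hand": 1}]}}

```text
time: 8.8
tcp_pos: [0.5627, 0.2278, 0.127]
tcp_rot: [[-0.176, 0.984, 0.0], [0.984, 0.176, -0.002], [-0.002, -0.0, -1.0]]
force: [1.2, -7.8, 7.7]
grip_width: 0.0089
grasp_force: 81.2
```

```bash
python3 m.py w8
```

```text
8.85 [0.5626 0.2278 0.127 ] F [ 1.5 -7.4  8.7] M [-1.87 -0.33 -0.16]
fence y [0.0058 0.0065 0.0206 0.0211]
panel 1054 [[0.0547, -0.0044, -0.0296], [0.0552, 0.0005, -0.0027], [0.0555, 0.0052, 0.051]]
panel top z [0.1672 0.1681 0.1691]
bridge [[0.0574, -0.0081, 0.0475], [0.0725, 0.0033, 0.0489], [0.0847, 0.0248, 0.0504]]
```

Request:
{"op": "step_arm", "data": {"moves": [{"tx": 0.008,"ty": 0,"tz": 0,"rx": 0,"ry": 0,"rz": 0,"hand": 1},{"tx": 0.005,"ty": 0,"tz": 0,"rx": 0,"ry": 0,"rz": 0,"hand": 1},{"tx": 0,"ty": 0,"tz": 0,"rx": 0,"ry": 0,"rz": 0,"hand": 1}]}}

```text
time: 9.22
tcp_pos: [0.5623, 0.23, 0.127]
tcp_rot: [[-0.176, 0.984, 0.0], [0.984, 0.176, -0.003], [-0.003, -0.0, -1.0]]
force: [1.1, -10.9, 9.2]
grip_width: 0.0092
grasp_force: 81.2
```

Request:
{"op": "step_arm", "data": {"moves": [{"tx": 0.005,"ty": 0,"tz": 0,"rx": 0,"ry": 0,"rz": 0,"hand": 1},{"tx": 0.005,"ty": 0,"tz": 0,"rx": 0,"ry": 0,"rz": 0,"hand": 1},{"tx": 0,"ty": 0,"tz": 0,"rx": 0,"ry": 0,"rz": 0,"hand": 1}]}}

```text
time: 9.6
tcp_pos: [0.5622, 0.2304, 0.1272]
tcp_rot: [[-0.177, 0.984, 0.0], [0.984, 0.177, -0.005], [-0.005, -0.0, -1.0]]
force: [2.5, -17.4, 11.8]
grip_width: 0.0095
grasp_force: 81.6
```

```bash
python3 m.py w9
```

```text
9.65 [0.5622 0.2304 0.1272] F [  1.7 -17.7  11.3] M [-3.46 -0.64 -0.13]
fence y [0.006  0.0065 0.0206 0.0211]
panel 1002 [[0.0545, -0.0044, -0.0294], [0.055, 0.0005, -0.0044], [0.0554, 0.0053, 0.0447]]
panel top z [0.1673 0.1682 0.1693]
bridge [[0.055, -0.008, 0.0474], [0.0702, 0.0036, 0.0489], [0.0822, 0.0248, 0.0503]]
```

Request:
{"op": "step_arm", "data": {"moves": [{"tx": -0.003,"ty": 0,"tz": 0.005,"rx": 0,"ry": 0,"rz": 0,"hand": 1},{"tx": -0.002,"ty": 0,"tz": 0.003,"rx": 0,"ry": 0,"rz": 0,"hand": 1},{"tx": 0,"ty": 0,"tz": 0,"rx": 0,"ry": 0.001,"rz": 0,"hand": 1},{"tx": 0,"ty": 0,"tz": 0,"rx": 0,"ry": 0.001,"rz": 0,"hand": 1}]}}

```text
time: 10.15
tcp_pos: [0.5624, 0.2301, 0.1269]
tcp_rot: [[-0.177, 0.984, 0.0], [0.984, 0.177, 0.001], [0.001, 0.0, -1.0]]
force: [-0.5, -15.2, 21.6]
grip_width: 0.0093
grasp_force: 83.1
```

```bash
python3 m.py w10; python3 -c "
from h import *; s=readout.get_state(); print(np.round(s['tcp_rot'],4).tolist())"
```

```text
10.2 [0.5625 0.2301 0.1269] F [ -1.  -16.2  20.3] M [-2.99  0.26 -0.11]
fence y [0.0056 0.0062 0.0204 0.0208]
panel 1009 [[0.0544, -0.0045, -0.0295], [0.055, 0.0002, -0.0043], [0.0554, 0.0051, 0.0454]]
panel top z [0.1672 0.1681 0.1691]
bridge [[0.0551, -0.0082, 0.0476], [0.0702, 0.0032, 0.049], [0.0822, 0.0245, 0.0503]]
[[-0.1764, 0.9843, 0.0002], [0.9843, 0.1764, 0.0009], [0.0008, 0.0003, -1.0]]
```

Request:
{"op": "step_arm", "data": {"moves": [{"tx": 0,"ty": 0,"tz": 0,"rx": 0,"ry": 0,"rz": 0,"hand": 0},{"tx": 0,"ty": 0,"tz": 0,"rx": 0,"ry": 0,"rz": 0,"hand": 0},{"tx": 0,"ty": 0,"tz": 0,"rx": 0,"ry": 0,"rz": 0,"hand": -0.5},{"tx": 0,"ty": 0,"tz": 0,"rx": 0,"ry": 0,"rz": 0,"hand": -0.5}]}}

```text
time: 10.7
tcp_pos: [0.5613, 0.2333, 0.1242]
tcp_rot: [[-0.176, 0.984, -0.002], [0.984, 0.176, 0.005], [0.005, -0.001, -1.0]]
force: [-0.4, 0.2, 0.3]
grip_width: 0.064
grasp_force: 0.0
```

```bash
python3 m.py w11
```

```text
10.75 [0.5614 0.2333 0.1243] F [-0.5 -0.6  0.3] M [-0.03 -0.    0.04]
fence y [0.0061 0.0066 0.0209 0.0213]Traceback (most recent call last):
  File "m.py", line 9, in <module>
    q=T[wood&(abs(T[...,0]-.0555)<.004)&(abs(T[...,1])<.01)&(T[...,2]<.115)&(T[...,2]>-.03)]; print("panel",len(q),np.percentile(q,[1,50,99],0).round(4).tolist())
                                                                                                                   ~~~~~~~~~~~~~^^^^^^^^^^^^^^^
    return _quantile_unchecked(
        a, q, axis, out, overwrite_input, method, keepdims, weights)
    return _ureduce(a,
                    func=_quantile_ureduce_func,
    ...<5 lines>...
                    overwrite_input=overwrite_input,
                    method=method)
    r = func(a, **kwargs)
    result = _quantile(arr,
                       quantiles=q,
    ...<2 lines>...
                       out=out,
                       weights=wgt)
    slices_having_nans = np.isnan(arr[-1, ...])
                                  ~~~^^^^^^^^^
IndexError: index -1 is out of bounds for axis 0 with size 0
```

```bash
cat > m2.py <<'E'
from h import *
import pickle,sys
c=camera("wrist"); cv2.imwrite(f"pics/{sys.argv[1]}.png",c["image"]); s=readout.get_state()
R0=frame(10.1,0); p0=np.array([.5625,.2301,.127])   # frame of the pressed pose
P=cloud(c); T=(P-p0)@R0; h=cv2.cvtColor(c["image"],cv2.COLOR_BGR2HSV); sat,val=h[...,1],h[...,2]
wood=(h[...,0]>8)&(h[...,0]<25)&(sat>60)
print(s["time"])
q=T[wood&(abs(T[...,0]-.052)<.008)&(abs(T[...,1])<.012)&(T[...,2]<.04)&(T[...,2]>-.036)]; print("side edge",len(q),np.percentile(q,[2,50,98],0).round(4).tolist() if len(q) else "")
tp=P[wood&(abs(T[...,1])<.006)&(abs(T[...,0])<.05)&(T[...,2]<-.03)]; print("top z",len(tp),np.percentile(tp[:,2],[5,50,95]).round(4))
tt=T[wood&(P[...,2]>.16)&(P[...,2]<.18)&(abs(T[...,1])<.02)]; print("top",np.percentile(tt,[1,50,99],0).round(4).tolist())
b=T[(P[...,2]>.074)&(P[...,2]<.082)&(T[...,0]>.045)&(T[...,0]<.12)&(abs(T[...,1])<.04)&~wood]; print("bridge",np.percentile(b,[2,50,98],0).round(4).tolist())
E
python3 m2.py w12
```

```text
10.8
side edge 1382 [[0.0535, -0.0046, -0.0353], [0.054, 0.0, -0.0117], [0.0543, 0.0048, 0.0367]]
top z 7592 [0.167 0.168 0.169]
top [[-0.0172, -0.0047, -0.0422], [0.0247, 0.0001, -0.0409], [0.0541, 0.005, -0.0355]]
bridge [[0.055, -0.0083, 0.0477], [0.0704, 0.0031, 0.0491], [0.0824, 0.0244, 0.0504]]
```

View pics/w12.png

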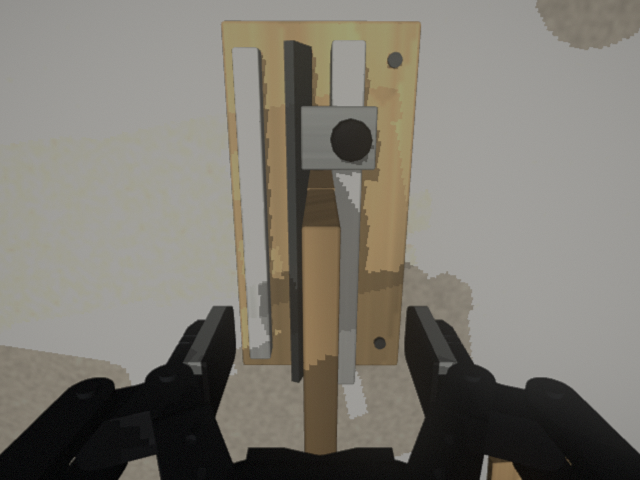

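The panel is standing in the channel with the fingers open, its leading edge at (320,190) under the bridge (bottom edge v≈170). I'll compare the edge position before and after release in the same frame.

```bash
cat > m3.py <<'E'
from h import *
import pickle,sys
R0=frame(10.1,0); p0=np.array([.5625,.2301,.127])
def rep(c,n):
    P=cloud(c); T=(P-p0)@R0; h=cv2.cvtColor(c["image"],cv2.COLOR_BGR2HSV); sat,val=h[...,1],h[...,2]
    wood=(h[...,0]>8)&(h[...,0]<25)&(sat>60)
    e=wood&(abs(T[...,0]-.053)<.006)&(abs(T[...,1])<.004)
    out=[(z0,int((m:=e&(abs(T[...,2]-z0)<.006)).sum()),np.median(T[m][:,0]).round(5)) for z0 in (-.025,-.01,.005,.02,.03,.04)]
    b=T[(P[...,2]>.074)&(P[...,2]<.082)&(T[...,0]>.045)&(T[...,0]<.12)&(abs(T[...,1])<.04)&~wood]
    g=wood&(abs(T[...,1])<.004)&(abs(T[...,2]+.041)<.004); tt=T[g]; kz=np.polyfit(tt[:,0],tt[:,2],1)
    print(n,"edge by z",[(z,float(x)) for z,k,x in out],"bridge",np.percentile(b[:,0],[2,98]).round(4),"top slope deg",np.degrees(kz[0]).round(2))
if __name__=="__main__":
    for n in sys.argv[1:]:
        if n.startswith("+"): c=camera("wrist"); n=n[1:]; pickle.dump(c,open(n+".pkl","wb")); cv2.imwrite(f"pics/{n}.png",c["image"])
        else: c=pickle.load(open(n+".pkl","rb"))
        rep(c,n)
E
python3 m3.py w9 w10 w11 +w13
```

```text
w9 edge by z [(-0.025, 0.05566), (-0.01, 0.05551), (0.005, 0.05531), (0.02, 0.05518), (0.03, 0.05504), (0.04, 0.05496)] bridge [0.0551 0.0823] top slope deg 0.74
w10 edge by z [(-0.025, 0.05522), (-0.01, 0.05511), (0.005, 0.05502), (0.02, 0.05493), (0.03, 0.05483), (0.04, 0.05476)] bridge [0.0552 0.0822] top slope deg 0.48
w11 edge by z [(-0.025, 0.05399), (-0.01, 0.05399), (0.005, 0.05402), (0.02, 0.05404), (0.03, 0.05402), (0.04, 0.05407)] bridge [0.055  0.0824] top slope deg 0.15
w13 edge by z [(-0.025, 0.05399), (-0.01, 0.05402), (0.005, 0.05398), (0.02, 0.054), (0.03, 0.05404), (0.04, 0.05403)] bridge [0.0549 0.0823] top slope deg 0.15
```

Releasing let the tilt spring back by 0.4°, so the edge came back about 0.7 mm at plunger height. I'll regrip and push again with the tilt compensated.

Request:
{"op": "step_arm", "data": {"moves": [{"tx": 0,"ty": 0,"tz": 0,"rx": 0,"ry": 0,"rz": 0,"hand": 1},{"tx": 0,"ty": 0,"tz": 0,"rx": 0,"ry": 0,"rz": 0,"hand": 1},{"tx": 0,"ty": 0,"tz": 0,"rx": 0,"ry": 0,"rz": 0,"hand": 1},{"tx": 0,"ty": 0,"tz": 0,"rx": 0,"ry": 0,"rz": 0,"hand": 1},{"tx": 0,"ty": 0,"tz": 0,"rx": 0,"ry": 0,"rz": 0,"hand": 1}]}}

```text
time: 11.48
tcp_pos: [0.5617, 0.2331, 0.1247]
tcp_rot: [[-0.176, 0.984, -0.001], [0.984, 0.176, 0.005], [0.005, -0.0, -1.0]]
force: [-0.5, -0.1, 2.2]
grip_width: 0.0091
grasp_force: 78.9
```

Request:
{"op": "step_arm", "data": {"moves": [{"tx": 0.002,"ty": 0,"tz": 0.004,"rx": 0,"ry": 0.001,"rz": 0,"hand": 1},{"tx": 0.004,"ty": 0,"tz": 0,"rx": 0,"ry": 0.001,"rz": 0,"hand": 1},{"tx": 0.004,"ty": 0,"tz": 0,"rx": 0,"ry": 0.001,"rz": 0,"hand": 1},{"tx": 0,"ty": 0,"tz": 0,"rx": 0,"ry": 0.001,"rz": 0,"hand": 1}]}}

```text
time: 11.98
tcp_pos: [0.5617, 0.2335, 0.1248]
tcp_rot: [[-0.176, 0.984, -0.002], [0.984, 0.176, 0.011], [0.011, 0.0, -1.0]]
force: [-1.1, -8.1, 9.9]
grip_width: 0.0093
grasp_force: 80.2
```

```bash
python3 m3.py +w14
```

```text
w14 edge by z [(-0.025, 0.05421), (-0.01, 0.05418), (0.005, 0.05415), (0.02, 0.05417), (0.03, 0.05417), (0.04, 0.05413)] bridge [0.0551 0.0822] top slope deg 0.21
```

Request:
{"op": "step_arm", "data": {"moves": [{"tx": 0.005,"ty": 0,"tz": 0,"rx": 0,"ry": 0.001,"rz": 0,"hand": 1},{"tx": 0.005,"ty": 0,"tz": 0,"rx": 0,"ry": 0.001,"rz": 0,"hand": 1},{"tx": 0,"ty": 0,"tz": 0,"rx": 0,"ry": 0,"rz": 0,"hand": 1}]}}

```text
time: 12.4
tcp_pos: [0.5615, 0.2344, 0.1248]
tcp_rot: [[-0.176, 0.984, -0.003], [0.984, 0.176, 0.014], [0.014, -0.0, -1.0]]
force: [-0.3, -13.9, 11.5]
grip_width: 0.0091
grasp_force: 80.4
```

```bash
python3 m3.py +w15
```

```text
w15 edge by z [(-0.025, 0.05501), (-0.01, 0.05496), (0.005, 0.05492), (0.02, 0.05486), (0.03, 0.05482), (0.04, 0.05477)] bridge [0.055  0.0822] top slope deg 0.39
```

Request:
{"op": "step_arm", "data": {"moves": [{"tx": 0.003,"ty": 0,"tz": 0,"rx": 0,"ry": 0.002,"rz": 0,"hand": 1},{"tx": 0.003,"ty": 0,"tz": 0,"rx": 0,"ry": 0.002,"rz": 0,"hand": 1},{"tx": 0,"ty": 0,"tz": 0,"rx": 0,"ry": 0.001,"rz": 0,"hand": 1},{"tx": 0,"ty": 0,"tz": 0,"rx": 0,"ry": 0,"rz": 0,"hand": 1}]}}

```text
time: 12.95
tcp_pos: [0.5614, 0.2349, 0.1248]
tcp_rot: [[-0.176, 0.984, -0.004], [0.984, 0.177, 0.023], [0.023, -0.0, -1.0]]
force: [0.5, -17.6, 11.0]
grip_width: 0.0094
grasp_force: 80.6
```

```bash
python3 m3.py +w16
```

```text
w16 edge by z [(-0.025, 0.05511), (-0.01, 0.05505), (0.005, 0.05498), (0.02, 0.05492), (0.03, 0.05487), (0.04, 0.05481)] bridge [0.055  0.0823] top slope deg 0.42
```

Request:
{"op": "step_arm", "data": {"moves": [{"tx": 0,"ty": 0,"tz": 0.003,"rx": 0,"ry": 0,"rz": 0,"hand": 1},{"tx": 0.002,"ty": 0,"tz": 0.003,"rx": 0,"ry": 0.002,"rz": 0,"hand": 1},{"tx": 0.002,"ty": 0,"tz": 0,"rx": 0,"ry": 0.003,"rz": 0,"hand": 1},{"tx": 0,"ty": 0,"tz": 0,"rx": 0,"ry": 0.003,"rz": 0,"hand": 1}], "newtons": 120}}

```text
time: 13.5
tcp_pos: [0.5615, 0.2355, 0.1248]
tcp_rot: [[-0.177, 0.984, -0.007], [0.983, 0.177, 0.039], [0.04, 0.0, -0.999]]
force: [-2.3, -19.8, 20.7]
grip_width: 0.0086
grasp_force: 119.2
```

```bash
python3 m3.py +w17
```

```text
w17 edge by z [(-0.025, 0.05508), (-0.01, 0.05503), (0.005, 0.05496), (0.02, 0.0549), (0.03, 0.05486), (0.04, 0.0548)] bridge [0.0552 0.0823] top slope deg 0.39
```

Request:
{"op": "step_arm", "data": {"moves": [{"tx": -0.003,"ty": 0,"tz": -0.005,"rx": 0,"ry": 0,"rz": 0,"hand": 1},{"tx": 0,"ty": 0,"tz": 0,"rx": 0,"ry": 0,"rz": 0,"hand": 0},{"tx": 0,"ty": 0,"tz": 0,"rx": 0,"ry": 0,"rz": 0,"hand": 0},{"tx": 0,"ty": 0,"tz": 0,"rx": 0,"ry": 0,"rz": 0,"hand": -0.5},{"tx": 0,"ty": 0,"tz": 0,"rx": 0,"ry": 0,"rz": 0,"hand": -0.5}]}}

```text
time: 14.18
tcp_pos: [0.5605, 0.2387, 0.1234]
tcp_rot: [[-0.176, 0.984, -0.008], [0.983, 0.176, 0.044], [0.045, -0.0, -0.999]]
force: [0.0, 0.0, -0.2]
grip_width: 0.0642
grasp_force: 0.0
```

```bash
python3 m3.py +w18
```

```text
w18 edge by z [(-0.025, 0.05427), (-0.01, 0.05429), (0.005, 0.05427), (0.02, 0.0543), (0.03, 0.05428), (0.04, 0.05428)] bridge [0.0551 0.0821] top slope deg 0.16
```

Request:
{"op": "step_arm", "data": {"moves": [{"tx": 0,"ty": 0,"tz": -0.2,"rx": 0,"ry": 0,"rz": 0,"hand": -0.5},{"tx": 0,"ty": 0,"tz": -0.25,"rx": 0,"ry": 0,"rz": 0,"hand": -0.5},{"tx": 0,"ty": 0,"tz": 0,"rx": 0,"ry": 0,"rz": 0,"hand": 1}]}}

```text
time: 14.6
tcp_pos: [0.564, 0.2354, 0.2179]
tcp_rot: [[-0.176, 0.984, -0.001], [0.983, 0.176, 0.047], [0.046, 0.008, -0.999]]
force: [0.3, -0.1, -0.0]
grip_width: 0.0471
grasp_force: 0.0
```

```bash
python3 -c "
from h import *
R=frame(10.1,0); o=np.array([.5625,.2301,0]); Rt=R@Ro.from_euler('y',40,degrees=True).as_matrix()
print(readout.get_state()['tcp_pos'],Rt.round(2).tolist()); plan(o+R[:,0]*-.13+[0,0,.2],Rt,5)"
```

```text
[0.56397445 0.23543069 0.21785444] [[-0.13, 0.98, -0.11], [0.75, 0.18, 0.63], [0.64, 0.0, -0.77]]
t 14.60 dist 0.1362 turn deg [ 0.41 37.35  0.18]
t [-0.136, -0.003, 0.012] r [0.001, 0.062, 0.0]
t [-0.136, -0.002, -0.006] r [0.001, 0.062, 0.0]
t [-0.134, -0.002, -0.024] r [0.001, 0.062, 0.0]
t [-0.13, -0.002, -0.041] r [0.001, 0.062, 0.0]
t [-0.123, -0.002, -0.058] r [0.001, 0.062, 0.0]
```

Request:
{"op": "step_arm", "data": {"moves": [{"tx": -0.136,"ty": -0.003,"tz": 0.012,"rx": 0.001,"ry": 0.062,"rz": 0,"hand": 1},{"tx": -0.136,"ty": -0.002,"tz": -0.006,"rx": 0.001,"ry": 0.062,"rz": 0,"hand": 1},{"tx": -0.134,"ty": -0.002,"tz": -0.024,"rx": 0.001,"ry": 0.062,"rz": 0,"hand": 1},{"tx": -0.13,"ty": -0.002,"tz": -0.041,"rx": 0.001,"ry": 0.062,"rz": 0,"hand": 1},{"tx": -0.123,"ty": -0.002,"tz": -0.058,"rx": 0,"ry": 0.062,"rz": 0,"hand": 1}]}}

```text
time: 15.22
tcp_pos: [0.583, 0.1002, 0.1956]
tcp_rot: [[-0.131, 0.984, -0.12], [0.755, 0.177, 0.632], [0.643, -0.008, -0.766]]
force: [0.5, 0.6, -0.5]
grip_width: 0.0003
grasp_force: 0.0
```

Request:
{"op": "step_arm", "data": {"moves": [{"tx": 0,"ty": 0,"tz": 0,"rx": 0,"ry": 0,"rz": 0,"hand": 1}]}}

```text
time: 15.35
tcp_pos: [0.5828, 0.098, 0.1934]
tcp_rot: [[-0.125, 0.985, -0.12], [0.757, 0.173, 0.63], [0.641, -0.012, -0.768]]
force: [0.6, -1.3, -0.2]
grip_width: -0.0
grasp_force: 0.0
```

```bash
python3 -c "
from h import *
R=frame(10.1,0); o=np.array([.5625,.2301,0]); Rt=R@Ro.from_euler('y',40,degrees=True).as_matrix()
s=readout.get_state(); print(s['grip_width'],(np.array(s['tcp_pos'])-o)@R)
plan(o+R[:,0]*-.088+[0,0,.070],Rt,4)"
```

```text
-2.6131613208861092e-06 [-0.13357509 -0.00315347 -0.19338131]
t 15.35 dist 0.1316 turn deg [-0.45  0.15 -0.55]
t [-0.055, 0.006, 0.155] r [-0.001, 0.0, -0.001]
t [-0.055, 0.005, 0.155] r [-0.001, 0.0, -0.001]
t [-0.055, 0.005, 0.155] r [-0.001, 0.0, -0.001]
t [-0.055, 0.004, 0.155] r [-0.001, 0.0, -0.001]
```

Request:
{"op": "step_arm", "data": {"moves": [{"tx": -0.055,"ty": 0.006,"tz": 0.155,"rx": -0.001,"ry": 0,"rz": -0.001,"hand": 1},{"tx": -0.055,"ty": 0.005,"tz": 0.155,"rx": -0.001,"ry": 0,"rz": -0.001,"hand": 1},{"tx": -0.055,"ty": 0.005,"tz": 0.155,"rx": -0.001,"ry": 0,"rz": -0.001,"hand": 1},{"tx": -0.055,"ty": 0.004,"tz": 0.155,"rx": -0.001,"ry": 0,"rz": -0.001,"hand": 1},{"tx": 0,"ty": 0,"tz": 0,"rx": 0,"ry": 0,"rz": 0,"hand": 1}]}}

```text
time: 15.98
tcp_pos: [0.576, 0.1481, 0.0706]
tcp_rot: [[-0.139, 0.983, -0.117], [0.756, 0.182, 0.629], [0.64, -0.001, -0.768]]
force: [-0.3, -0.5, -0.1]
grip_width: 0.0001
grasp_force: 0.0
```

```bash
python3 -c "
from h import *
R=frame(10.1,0); o=np.array([.5625,.2301,0])
s=readout.get_state(); print((np.array(s['tcp_pos'])-o)@R)
plan(o+R[:,0]*-.066+[0,0,.070],np.array(s['tcp_rot']),2)"
```

```text
[-0.08308314 -0.00110041 -0.07058535]
t 15.97 dist 0.0171 turn deg [0. 0. 0.]
t [0.032, 0.003, 0.028] r [0.0, 0.0, 0.0]
t [0.032, 0.003, 0.028] r [0.0, 0.0, 0.0]
```

Request:
{"op": "step_arm", "data": {"moves": [{"tx": 0.032,"ty": 0.003,"tz": 0.027,"rx": 0,"ry": 0,"rz": 0,"hand": 1},{"tx": 0.032,"ty": 0.003,"tz": 0.027,"rx": 0,"ry": 0,"rz": 0,"hand": 1},{"tx": 0.008,"ty": 0,"tz": 0.006,"rx": 0,"ry": 0,"rz": 0,"hand": 1},{"tx": 0,"ty": 0,"tz": 0,"rx": 0,"ry": 0,"rz": 0,"hand": 1}]}}

```text
time: 16.48
tcp_pos: [0.5765, 0.1652, 0.0732]
tcp_rot: [[-0.141, 0.984, -0.111], [0.756, 0.179, 0.63], [0.639, 0.005, -0.769]]
force: [-0.4, -0.4, -0.3]
grip_width: -0.0
grasp_force: 0.0
```

Request:
{"op": "step_arm", "data": {"moves": [{"tx": 0.01,"ty": -0.008,"tz": 0.011,"rx": 0,"ry": 0,"rz": 0,"hand": 1},{"tx": 0.008,"ty": 0,"tz": 0.007,"rx": 0,"ry": 0,"rz": 0,"hand": 1},{"tx": 0,"ty": 0,"tz": 0,"rx": 0,"ry": 0,"rz": 0,"hand": 1}]}}

```text
time: 16.85
tcp_pos: [0.5737, 0.1692, 0.0721]
tcp_rot: [[-0.14, 0.984, -0.112], [0.756, 0.179, 0.629], [0.639, 0.004, -0.769]]
force: [-1.5, -5.4, 1.9]
grip_width: 0.0002
grasp_force: 2.3
```

Contact at 5 N; pressing further.

Request:
{"op": "step_arm", "data": {"moves": [{"tx": 0.006,"ty": 0,"tz": 0.005,"rx": 0,"ry": 0,"rz": 0,"hand": 1},{"tx": 0.006,"ty": 0,"tz": 0.005,"rx": 0,"ry": 0,"rz": 0,"hand": 1},{"tx": 0,"ty": 0,"tz": 0,"rx": 0,"ry": 0,"rz": 0,"hand": 1}]}}

```text
time: 17.23
tcp_pos: [0.5738, 0.1696, 0.0721]
tcp_rot: [[-0.141, 0.984, -0.11], [0.758, 0.179, 0.627], [0.636, 0.005, -0.771]]
force: [-2.5, -21.4, 7.8]
grip_width: -0.0
grasp_force: 10.4
```

Request:
{"op": "step_arm", "data": {"moves": [{"tx": 0.006,"ty": 0,"tz": 0.005,"rx": 0,"ry": 0,"rz": 0,"hand": 1},{"tx": 0,"ty": 0,"tz": 0,"rx": 0,"ry": 0,"rz": 0,"hand": 1}]}}

```text
time: 17.48
tcp_pos: [0.5738, 0.1698, 0.072]
tcp_rot: [[-0.142, 0.984, -0.109], [0.76, 0.179, 0.625], [0.635, 0.006, -0.773]]
force: [-3.4, -29.9, 11.0]
grip_width: -0.0002
grasp_force: 14.6
```

```bash
python3 m3.py +w20
```

```text
w20 edge by z [(-0.025, nan), (-0.01, nan), (0.005, nan), (0.02, nan), (0.03, nan), (0.04, nan)] bridge [0.054 0.079] top slope deg -0.62
  return _methods._mean(a, axis=axis, dtype=dtype,
  ret = ret.dtype.type(ret / rcount)
```

Request:
{"op": "step_arm", "data": {"moves": [{"tx": -0.01,"ty": 0,"tz": -0.008,"rx": 0,"ry": 0,"rz": 0,"hand": 1},{"tx": -0.02,"ty": 0,"tz": -0.017,"rx": 0,"ry": 0,"rz": 0,"hand": 1},{"tx": -0.08,"ty": 0,"tz": -0.07,"rx": 0,"ry": 0,"rz": 0,"hand": 1},{"tx": 0.06,"ty": 0,"tz": -0.2,"rx": 0,"ry": 0,"rz": 0,"hand": 1},{"tx": 0.06,"ty": 0,"tz": -0.2,"rx": 0,"ry": 0,"rz": 0,"hand": 1}]}}

```text
time: 18.15
tcp_pos: [0.5837, 0.1122, 0.1499]
tcp_rot: [[-0.139, 0.984, -0.113], [0.756, 0.179, 0.63], [0.64, 0.002, -0.769]]
force: [0.4, -0.2, -0.9]
grip_width: -0.0003
grasp_force: 0.0
```

```bash
python3 -c "
from h import *
R=frame(10.1,0); o=np.array([.5625,.2301,0])
s=readout.get_state(); print((np.array(s['tcp_pos'])-o)@R)
plan(o+R[:,0]*-.01+[0,0,.26],R,5)"
```

```text
[-0.11974391  0.000171   -0.14986609]
t 18.15 dist 0.1555 turn deg [  0.05 -39.78   0.24]
t [0.155, 0.0, -0.014] r [0.0, -0.066, 0.0]
t [0.151, 0.0, -0.036] r [0.0, -0.066, 0.0]
t [0.145, 0.0, -0.056] r [0.0, -0.066, 0.0]
t [0.136, 0.0, -0.076] r [0.0, -0.066, 0.0]
t [0.124, -0.0, -0.094] r [0.0, -0.066, 0.0]
```

Request:
{"op": "step_arm", "data": {"moves": [{"tx": 0.155,"ty": 0,"tz": -0.06,"rx": 0,"ry": -0.066,"rz": 0,"hand": 1},{"tx": 0.151,"ty": 0,"tz": -0.056,"rx": 0,"ry": -0.066,"rz": 0,"hand": 1},{"tx": 0.145,"ty": 0,"tz": -0.056,"rx": 0,"ry": -0.066,"rz": 0,"hand": 1},{"tx": 0.136,"ty": 0,"tz": -0.066,"rx": 0,"ry": -0.066,"rz": 0,"hand": 0},{"tx": 0.124,"ty": 0,"tz": -0.07,"rx": 0,"ry": -0.066,"rz": 0,"hand": -1}]}}

```text
time: 18.77
tcp_pos: [0.5655, 0.2146, 0.2653]
tcp_rot: [[-0.178, 0.984, 0.006], [0.984, 0.178, -0.001], [-0.002, 0.006, -1.0]]
force: [-0.1, 0.4, -0.6]
grip_width: 0.0359
grasp_force: 0.0
```

Request:
{"op": "step_arm", "data": {"moves": [{"tx": 0,"ty": 0,"tz": 0,"rx": 0,"ry": 0,"rz": 0,"hand": -1},{"tx": 0,"ty": 0,"tz": 0,"rx": 0,"ry": 0,"rz": 0,"hand": -1},{"tx": 0,"ty": 0,"tz": 0,"rx": 0,"ry": 0,"rz": 0,"hand": -1}]}}

```text
time: 19.15
tcp_pos: [0.5648, 0.2131, 0.2626]
tcp_rot: [[-0.177, 0.984, 0.001], [0.984, 0.177, 0.003], [0.003, 0.002, -1.0]]
force: [0.8, 0.4, 0.1]
grip_width: 0.0852
grasp_force: 0.0
```

```bash
python3 m3.py +w21; python3 m2.py w22
```

```text
w21 edge by z [(-0.025, 0.05466), (-0.01, 0.05466), (0.005, nan), (0.02, 0.05467), (0.03, nan), (0.04, nan)] bridge [0.0552 0.0823] top slope deg 0.01
19.25
side edge 45 [[0.0544, -0.0047, -0.0267], [0.0547, -0.0001, -0.0063], [0.0547, 0.0042, 0.0167]]
top z 2714 [0.1668 0.1679 0.169 ]
top [[-0.0532, -0.0048, -0.0425], [0.0054, -0.0, -0.0409], [0.0541, 0.0048, -0.0394]]
bridge [[0.0552, -0.009, 0.0475], [0.0689, 0.003, 0.0491], [0.0822, 0.0243, 0.0506]]
  return _methods._mean(a, axis=axis, dtype=dtype,
  ret = ret.dtype.type(ret / rcount)
```

View pics/w21.png

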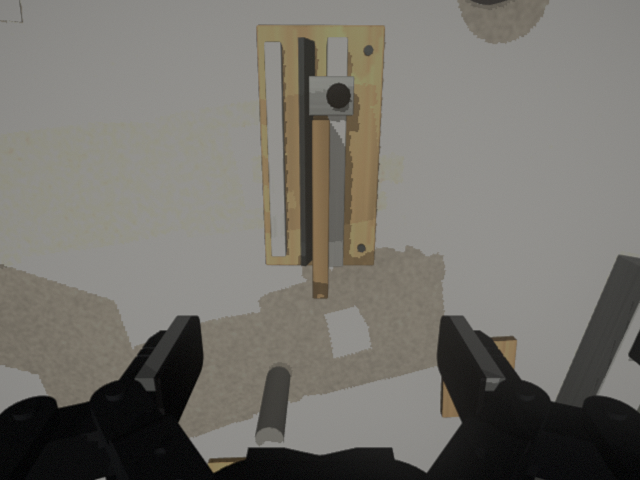

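The picture shows the panel upright at u≈320, v≈120–298, its leading edge flush with the stop bridge at (331,95). The robot is clear of everything and the bystanders were not touched. The edge reads 54.66 mm at every height where it could be measured, matching the hard contact, and the top is at z=0.168. I'm handing it in.

```bash
python3 -c "
from h import *
print(workorder.close_job())"
```

```text
the job is handed in; nothing more can be done
None
```

The job is handed in, with no verdict returned: the panel stands upright and right way up on the channel's floor, its side edge hard against the end stop by my measurements, though I could not read the plunger itself; I finished at about 19 s of the 42 s, touching nothing else.

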